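# Lock a tube mixer's carrier disc and tighten its hub knob

### The job

The hub knob of the tube mixer has worked loose, and turning it only spins the free-running carrier disc with it. Slide the loose disc lock, tongue first, into the open front end of the guide on the mixer's base and push it fully home, so that its tongue stands between two arms of the disc; then turn the hub knob clockwise (seen from above, facing the disc) until it is fully tight. Leave the lock in the guide and the other things on the bench where they are.

Things in the scene. Friction and masses are not known exactly. Their poses are not given: they have to be found in the camera images.
- mixer: Tube mixer, white, 190 mm long (x), 165 wide, 190 high, fixed. Origin: on the bench below the carrier disc's centre. x is level and points from the guide on the base's front to the disc, the way the lock goes in; z up. The disc's axis leans 35 deg from vertical towards -x, the robot's side: outward direction (-0.574, 0, 0.819) here. Base top 24 mm, its dial and switch 38 mm above the bench.
- guide_mouth (a point): Middle of the open front mouth of the guide, at floor level, 26 mm above the bench; axes as the mixer's. The guide is a steel C channel from here to x = +0.067 (end closed): inside 39 mm wide, 11 high, sliding easily, lips above both sides leaving a slot 22 mm wide. Its first 14 mm flare, adding 3 mm of room on each side, floor and lips too. Lock home: lock_shoulder is here.
- disc_centre (a point): Centre of the carrier disc, 110 mm above the bench; z is the disc's outward axis. Light grey plastic star, 10 mm thick, 164 mm across the tips of its twelve arms, low side to the robot. Arms 12 mm wide with pointed (90 deg) tips, gaps about 24 mm at mid-arm. Tube clips and four empty tubes stand up to 14 mm above its face. With the lock home the tongue reaches 20 mm past the arms' tips.
- carrier_disc (a joint): Angle of the carrier disc (rad), growing clockwise seen from above. A gap between two arms is centred over the guide at 0 and every multiple of 0.5236. The disc spins freely; the lock's pointed tongue turns a pointed arm aside by itself as the lock is pushed in.
- knob_grip (a point): Centre of the head of the black fluted hub knob, on the disc's axis, 49 mm out from the disc's centre; z is the disc's outward axis. The head is a cylinder 52 mm across and 26 mm high on a thin stem, its underside 31 mm above the disc's face. It may be gripped across at any angle.
- hub_knob (a joint): Angle of the hub knob relative to the disc (rad), growing clockwise seen from above (tightening), 1.2 = fully tight, where it stops. The stiff thread needs about 0.22 N m, so an unbraced disc just turns along with the knob. With the lock home the disc still has up to about 0.25 rad of play before the knob begins to turn on it.
- lock_grip (a point): Where to hold the disc lock: in its black upright grip, 48 mm above the lock's underside; x points along the slide to its rounded front end, z up. Grip 36 mm long (x), 18 thick (y: grip across this), from 20 mm below to 24 mm above this point clear of the shoulder. The lock (0.24 kg) is a flat steel slide 104 mm long, 36 wide, 8 thick, from x = -0.022 to +0.082 here, lying on its flat underside.
- lock_shoulder (a point): Point of the lock's underside below its shoulder's front face, 20 mm ahead of the grip's middle; axes as the lock's. The shoulder, 34 mm wide and 22 mm high above the underside, meets the guide's lips when the lock is home. At the front end, point at x = +0.062 here, stands the tongue: upright, 14 mm wide, pointed (90 deg), its top 70 mm above the underside.
- tape_roll: Roll of tan tape lying flat, 98 mm across, 25 high; a bystander. Origin: centre of its underside.
- eyepiece_spare: Black spare eyepiece, 40 mm across, 42 high; a bystander. Origin: centre of its underside.
- beaker_1: Glass beaker, 59 mm across, 73 high; a bystander. Origin: centre of its underside.
- dropper_1: Brown dropper bottle, 34 mm across, 96 high; a bystander. Origin: centre of its underside.
- oil_bottle: White dropper bottle, 34 mm across, 96 high; a bystander. Origin: centre of its underside.
- slide_pack: White card box of slides, 30 x 82 x 26 mm; a bystander in front of the tall grey reagent rack on the right. Origin: centre of its underside. Keep the arm clear of the beam of that rack overhead: it runs along x from x = 0.33 on, at y = -0.25 to -0.29, 0.64 m above the bench.

How it is judged:
By the outcome, as a careful person would: the job done as asked, in the order asked, and still so for the second after the job is handed in, with the robot touching nothing.
It also fails if it takes over 54 s, if anything falls off the work surface, if the arm or the gripper's body presses on something with over 40 N, if the wrist force passes 120 N, or if a joint passes its speed limit or range.

### The arm

A 6-joint arm with a two-finger parallel gripper is mounted at the origin on a cart in front of the work surface, level with it; the furniture and walls round the work are solid. World frame = base frame: x ahead of the robot, y to its left, z up, the work surface at z = 0. Lengths are in m, angles in rad, forces in N, time in s.
With the tool pointing down it reaches from about 0.3 to 0.825 m from the base axis. Payload 5.4 kg.
Tool frame: the origin (TCP) lies at the very end of the fingers, on their centre line; the grasp point (between the pads) lies 19 mm behind it (r.pinch_z is the z of the grasp point in the tool frame, in m); z points along the fingers, y is the line along which they close (so a half turn about z gives the same grasp; the last joint's range is limited). The gripper opens to 92 mm and grips with 3 to 60 N. Pads are 20 mm wide; open, the fingers measure 128 mm over their backs; the gripper's body (75 mm by 189 mm) begins 69 mm behind the grasp point.
Start: joints at [-1.35, 0.158, 1.597, -0, 1.386, -0.21], TCP at [0.24, -0.522, 0.215] pointing down, gripper open.
Joint ranges: [-2.91, 2.91], [-0.94, 2.29], [0.18, 2.7], [-1.29, 4.43], [0.17, 2.64], [-3, 3]. Speed limits (rad/s): [2.57, 2.57, 3.14, 3.14, 3.14, 3.14].

### API

Orientations are given as [roll, pitch, yaw] about the fixed x, y, z axes, in that order (R = Rz(yaw) Ry(pitch) Rx(roll)).
In Python, from bench import r, jaws, planner, state, eyes gives the robot as it stands. Calls block until the motion is done:
- r.move_ptp(position, orientation): joint-space move of the TCP to a pose.
- r.move_l(position, attitude=None, vel=0.15, max_force=None): straight line of the TCP; attitude=None keeps the orientation; vel is the mean speed in m/s. With max_force (N) it stops when the force on the tool has changed by that much, and returns True; else False.
- r.goto_joints(angles): joint-space move.
- jaws.grip(opening): finger opening in m; the grip force is fixed at half the most; returns when the fingers have stopped.
- r.sleep(seconds).
- planner.inverse_kinematics(position, orientation): joint angles nearest the present ones, or None.
- state(): the state.
- eyes.grab_frame(name): name is "scene" or "top"; returns a dict with "pixels" (420x560x3 uint8, red, green, blue), "intrinsics" (3x3 intrinsics, pixels), "pose" (4x4, takes a point from camera to world coordinates). Camera axes: x right, y up, looking along -z (the intrinsics and any distortion apply to the point x, -y, -z); pixel columns grow to the right and rows downward; lengths in m; the calibration is good to about 2 mm. A picture is of the moment at which its call begins. There is no depth.
A pose or a line that the arm cannot do raises r.PlanningError and nothing moves.
- r.hand_in(): hands the job in; it is judged then, once.
The state is a dict: "time_s": time; "joints": joint angles; "qvel": joint speeds; "joint_efforts": joint torques, N m; "tcp_pos": TCP position; "ee_rot": TCP orientation; "force": force on the tool from outside, world axes, zero at the start; "ft_torque": the same for the moment, N m; "finger_gap": finger opening in m; "grasp_force": force on a finger pad.
Only numpy, scipy, OpenCV 4.12 (cv2) and the standard library are available. Lean on these libraries where they do the work, as an engineer would, in place of code of your own. Each camera call takes 0.05 s, during which the arm holds its last target. There are 200 camera calls.

## Working session

There is one attempt and no reset: what is moved stays moved. The work goes in short steps, each a Python script; the robot and the scene stay as the last script left them, time stands still between calls to the robot, and variables do not carry over. Pictures are saved under pics/ and viewed, at most 10 in all, crops included, and the job is handed in when it is done.

```bash
mkdir -p pics; ls
python3 - <<'E'
from bench import r,state,eyes
import cv2,numpy as np
for n in("scene","top"):
    f=eyes.grab_frame(n); cv2.imwrite(f"pics/{n}0.png",f["pixels"][...,::-1]); np.savez(f"{n}0.npz",**f)
    print(n,f["intrinsics"],f["pose"],f.keys())
print(state()["time_s"],r.pinch_z)
E
```

```text
pics
scene [[480.57323762   0.         273.22931146]
 [  0.         480.57323762 208.88132137]
 [  0.           0.           1.        ]] [[-7.48732252e-01  2.53750032e-01 -6.12381365e-01 -1.38962309e-01]
 [-6.62872535e-01 -2.86803055e-01  6.91624182e-01  7.93112688e-01]
 [-1.33187790e-04  9.23772119e-01  3.82942625e-01  5.73993502e-01]
 [ 0.00000000e+00  0.00000000e+00  0.00000000e+00  1.00000000e+00]] dict_keys(['pixels', 'intrinsics', 'pose'])
top [[529.80090511   0.         283.5974838 ]
 [  0.         529.80090511 212.38150436]
 [  0.           0.           1.        ]] [[ 0.00236936  0.9840273  -0.17800185  0.31223134]
 [-0.99993208  0.00436257  0.01080715 -0.00511978]
 [ 0.01141108  0.17796416  0.98397081  1.60629972]
 [ 0.          0.          0.          1.        ]] dict_keys(['pixels', 'intrinsics', 'pose'])
0.1 -0.0187
```

View pics/scene0.png

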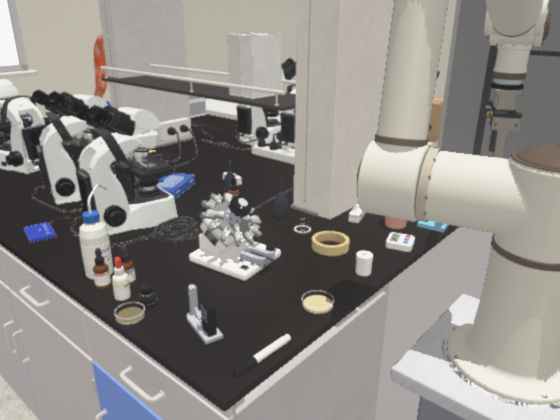

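View pics/top0.png

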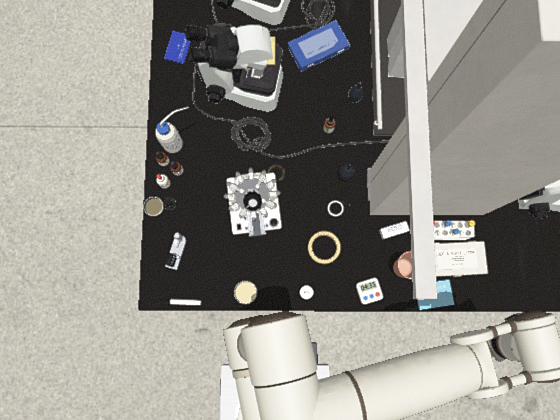

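The scene view shows the mixer at about (235,235) and the lock at (205,310). In the top view the mixer is at (253,203) and the lock at (176,251). Next I'll enlarge both.

Run:
```python
import cv2,numpy as np
def crop(n,x,y,w,h,s):
    im=cv2.imread(f"pics/{n}0.png")[y:y+h,x:x+w]
    im=cv2.resize(im,None,fx=s,fy=s,interpolation=cv2.INTER_CUBIC)
    for i in range(0,w,10):
        cv2.line(im,(i*s,0),(i*s,6 if i%50 else 12),(0,255,255),1)
        if i%20==0: cv2.putText(im,str(x+i),(i*s,22),0,.4,(0,255,255),1)
    for i in range(0,h,10):
        cv2.line(im,(0,i*s),(6,i*s),(0,255,255),1)
        if i%20==0: cv2.putText(im,str(y+i),(8,i*s+4),0,.4,(0,255,255),1)
    return im
cv2.imwrite("pics/c1.png",crop("top",150,160,140,120,5)[:600,:800])
cv2.imwrite("pics/c2.png",crop("scene",175,185,110,160,5)[:,:][0:600] if 0 else cv2.resize(crop("scene",175,190,125,150,4),None,fx=1,fy=1))
```

```text
(no output)
```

View pics/c1.png

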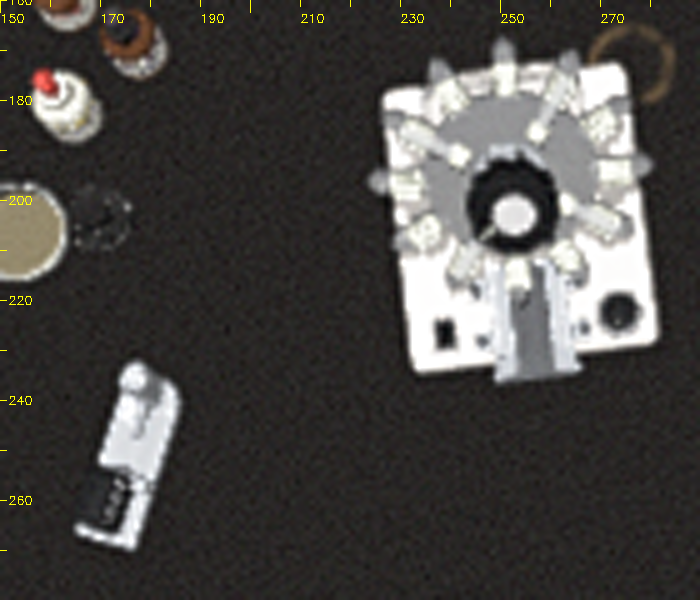

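View pics/c2.png

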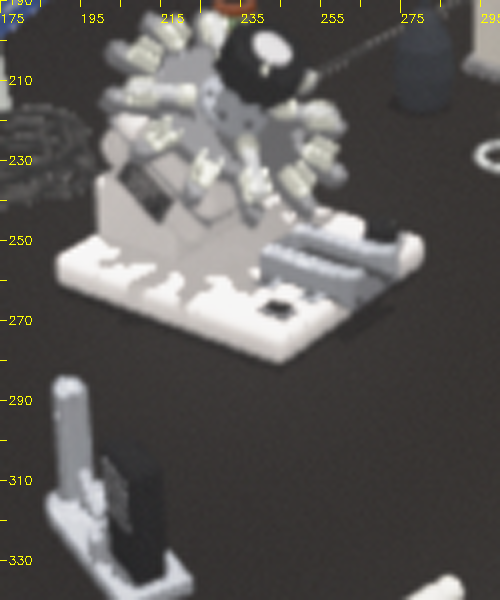

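The crops give these readings:
- **Top view:** knob cap (253,202.5), guide mouth end (249,236)–(266,233.5), tongue top (176.5,236), lock rear corners (165.5,266.5) and (176.5,269.5).
- **Scene view:** cap (243,202), mouth about (269.5,262), tongue top (192,285.5).

I'll fit both poses from these and overlay the model.

```bash
cat > vis.py <<'E'
import numpy as np,cv2
from scipy.optimize import least_squares
C={n:dict(np.load(f"{n}0.npz")) for n in("scene","top")}
def proj(n,P):
    T=np.linalg.inv(C[n]["pose"]);p=np.atleast_2d(P)@T[:3,:3].T+T[:3,3]
    q=np.c_[p[:,0],-p[:,1],-p[:,2]]@C[n]["intrinsics"].T
    return q[:,:2]/q[:,2:]
def W(x,y,a,P):
    c,s=np.cos(a),np.sin(a);P=np.atleast_2d(P)
    return P@np.array([[c,-s,0],[s,c,0],[0,0,1]]).T+[x,y,0]
def circ(c,r,u,v,n=40):
    t=np.linspace(0,2*np.pi,n)[:,None];return np.array(c)+r*(np.cos(t)*u+np.sin(t)*v)
def draw(segs,tag,boxes,s=6):
    for n,(x,y,w,h) in boxes.items():
        im=cv2.resize(C[n]["pixels"][y:y+h,x:x+w,::-1],None,fx=s,fy=s,interpolation=cv2.INTER_CUBIC)
        for L,col in segs:
            p=((proj(n,L)-[x,y]+.5)*s).astype(int);cv2.polylines(im,[p.reshape(-1,1,2)],False,col,1)
        boxes[n]=im
    return boxes
E
cat > fit.py <<'E'
from vis import *
top=np.array([-.0281,0,.1501])+.013*np.array([-.574,0,.819])
def res(p):
    x,y,a,m,w,x0,x1=p
    o=[("top",(253,202.5),top,1),("scene",(243,202),top,1),
    ("top",(257.5,235),(m,0,.036),1),("scene",(269.5,261.7),(m,0,.023),1),
    ("top",(227,178.5),(x1,w,.024),.5),("top",(275,172.5),(x1,-w,.024),.5),("top",(281.5,228.5),(x0,-w,.024),.5),("top",(232.5,234.5),(x0,w,.024),.5),
    ("scene",(245,276),(x0,w,.024),.5),("scene",(189.5,255.5),(x1,w,.024),.5),("scene",(280,250),(x0,-w,.024),.5)]
    return np.concatenate([k*(proj(n,W(x,y,a,P))[0]-uv) for n,uv,P,k in o])
f=least_squares(res,[.6,.1,0,-.11,.07,-.1,.07],loss="soft_l1");M=f.x
print("mixer",M.round(4));print(f.fun.round(1).tolist())
def resl(p):
    o=[("top",(176.5,236),(.075,0,.07)),("scene",(192,285.5),(.075,0,.07)),
    ("top",(165.5,266.5),(-.022,.018,.007)),("top",(176.5,269.5),(-.022,-.018,.007)),
    ("scene",(222.5,335),(-.022,-.018,.006)),("top",(170.5,259),(0,0,.072))]
    return np.concatenate([proj(n,W(*p,P))[0]-uv for n,uv,P in o])
f=least_squares(resl,[.45,.3,0],loss="soft_l1");Lk=f.x
print("lock grip",Lk.round(4));print(f.fun.round(1).tolist())
np.savez("fit.npz",M=M,L=Lk)
E
cat > ov.py <<'E'
from vis import *
def overlay(M,Lk,out):
    x,y,a,m,w,x0,x1=M;G=(0,200,0);R=(0,0,255);S=[]
    ax=np.array([-.574,0,.819]);u=np.array([.819,0,.574]);v=np.array([0,1,0.])
    add=lambda P,c:S.append((W(x,y,a,P),c))
    g=np.array([-.0281,0,.1501]);add(circ(g+.013*ax,.026,u,v),R);add(circ(g-.013*ax,.026,u,v),G);add(circ([0,0,.11],.082,u,v),G)
    for s in(1,-1):
        add([[m,s*.011,.038],[m+.067,s*.011,.038]],R)
        add([[m,s*.0195,.026],[m+.067,s*.0195,.026]],G)
    add([[m,.0195,.026],[m,-.0195,.026]],G)
    add([[x0,w,.024],[x0,-w,.024],[x1,-w,.024],[x1,w,.024],[x0,w,.024]],G)
    al=lambda P,c:S.append((W(*Lk,P),c))
    fr=[[.082-.018+.018*np.cos(t),.018*np.sin(t),.008] for t in np.linspace(-1.57,1.57,12)]
    al([[-.022,.018,.008],[-.022,-.018,.008]]+fr+[[-.022,.018,.008]],G)
    for z in(.028,.072):al([[-.018,.009,z],[-.018,-.009,z],[.018,-.009,z],[.018,.009,z],[-.018,.009,z]],R)
    al([[.075,.007,.07],[.082,0,.07],[.075,-.007,.07]],R);al([[.082,0,.07],[.082,0,.008]],R)
    b1=draw(S,"",{"top":(155,165,130,110),"scene":(180,190,110,155)},6)
    t,s=b1["top"],b1["scene"]
    cv2.imwrite(f"pics/{out}_t.png",t);h=np.hstack([s[:480],np.zeros((480,0,3),np.uint8)])
    cv2.imwrite(f"pics/{out}_s.png",cv2.resize(s,None,fx=.645,fy=.645,interpolation=cv2.INTER_AREA))
if __name__=="__main__":
    d=np.load("fit.npz");overlay(d["M"],d["L"],"ov1")
E
python3 fit.py; python3 ov.py
```

```text
mixer [ 0.6362  0.0687  0.1295 -0.1096  0.0742 -0.0956  0.0762]
[0.0, 0.1, -0.2, 0.4, 0.3, -0.1, -0.2, 1.6, -0.1, 0.2, -0.1, 0.3, 0.2, -0.3, 0.2, -0.3, 0.2, -0.7, -0.2, -0.5, 0.8, -0.3]
lock grip [ 0.4517  0.3084 -0.2857]
[1.1, -1.7, -0.2, 0.6, -0.0, -0.3, 0.4, 0.1, 0.9, 0.8, -1.3, -0.1]
```

View pics/ov1_t.png

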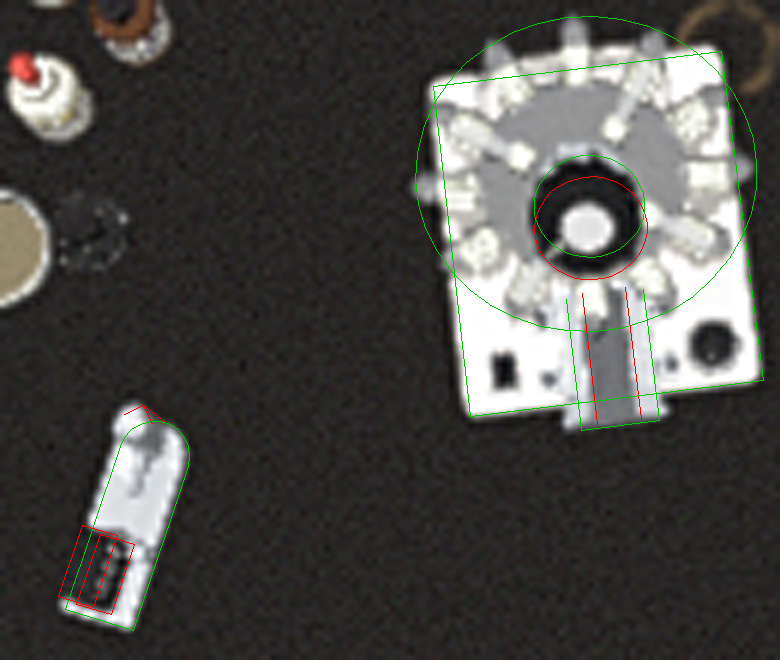

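View pics/ov1_s.png

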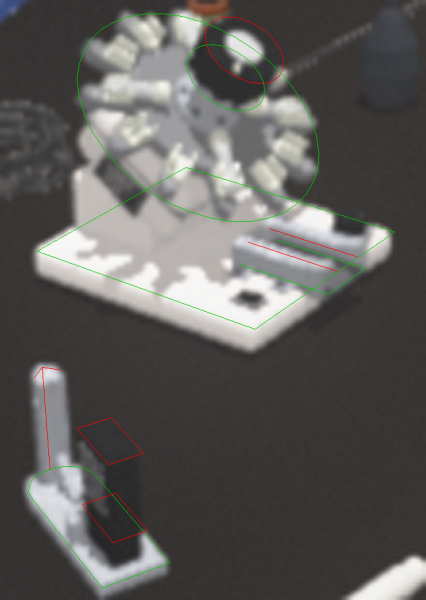

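The overlays agree to within about 1–2 px. Gripping will align the lock with the tool, so what matters is the guide line. I'll refine it from intensity profiles across the guide, and the knob from its dark blob.

Run:
```python
from vis import *
M=np.load("fit.npz")["M"];x,y,a,m=M[:4]
ys=np.arange(-.036,.0361,.003);print("y(mm)",(ys*1e3).astype(int).tolist())
for n in("top","scene"):
  g=cv2.cvtColor(C[n]["pixels"],cv2.COLOR_RGB2GRAY).astype(np.float32)
  for dx in(.002,.008,.02,.03,.04):
    p=proj(n,W(x,y,a,np.array([[m+dx,t,.039] for t in ys]))).astype(np.float32)
    print(n,dx,cv2.remap(g,p[:,0],p[:,1],cv2.INTER_LINEAR).ravel().astype(int).tolist())
# along the axis at z=.026 and .039
xs=np.arange(-.02,.02,.002);print((xs*1e3).astype(int).tolist())
g=cv2.cvtColor(C["top"]["pixels"],cv2.COLOR_RGB2GRAY).astype(np.float32)
for yy,z in((0,.026),(.018,.039),(-.018,.039)):
    p=proj("top",W(x,y,a,np.array([[m+t,yy,z] for t in xs]))).astype(np.float32)
    print("ax",yy,cv2.remap(g,p[:,0],p[:,1],cv2.INTER_LINEAR).ravel().astype(int).tolist())
# dark blob of knob
for n,(X,Y,w,h) in {"top":(236,185,35,32),"scene":(222,190,36,34)}.items():
    g=cv2.cvtColor(C[n]["pixels"],cv2.COLOR_RGB2GRAY)[Y:Y+h,X:X+w]
    k,l,s,c=cv2.connectedComponentsWithStats((g<70).astype(np.uint8))
    i=1+np.argmax(s[1:,4]);h_=cv2.convexHull(np.argwhere(l==i)[:,::-1]);mo=cv2.moments(h_)
    print(n,s[i],s[i][:2]+[X,Y],"hull c",mo["m10"]/mo["m00"]+X,mo["m01"]/mo["m00"]+Y)
    ax=np.array([-.574,0,.819]);gp=np.array([-.0281,0,.1501]);u=np.array([.819,0,.574]);v=np.array([0,1,0.])
    P=np.r_[circ(gp+.013*ax,.026,u,v),circ(gp-.013*ax,.026,u,v)]
    q=proj(n,W(x,y,a,P));hh=cv2.convexHull(q.astype(np.float32));mo=cv2.moments(hh)
    print("model bbox",q.min(0),q.max(0),"c",mo["m10"]/mo["m00"],mo["m01"]/mo["m00"])
```

```text
y(mm) [-36, -32, -29, -26, -23, -20, -17, -14, -11, -8, -5, -2, 0, 3, 6, 9, 12, 15, 18, 21, 24, 27, 30, 33, 36]
top 0.002 [35, 33, 35, 55, 126, 183, 174, 168, 158, 134, 114, 115, 115, 113, 117, 120, 121, 133, 151, 166, 180, 141, 49, 31, 32]
top 0.008 [47, 44, 35, 29, 74, 164, 209, 214, 211, 165, 123, 118, 119, 119, 118, 122, 147, 191, 214, 210, 184, 112, 52, 46, 53]
top 0.02 [254, 245, 230, 230, 227, 212, 237, 224, 221, 174, 112, 110, 115, 114, 111, 108, 140, 233, 223, 223, 234, 223, 227, 212, 242]
top 0.03 [223, 230, 192, 198, 230, 230, 229, 226, 227, 178, 114, 111, 116, 114, 113, 116, 151, 205, 222, 235, 238, 220, 225, 215, 226]
top 0.04 [249, 254, 253, 253, 254, 223, 230, 224, 218, 137, 108, 111, 117, 113, 110, 109, 124, 196, 221, 234, 243, 252, 254, 254, 253]
scene 0.002 [239, 235, 224, 208, 181, 161, 146, 144, 140, 139, 134, 117, 100, 89, 87, 112, 126, 128, 126, 128, 130, 133, 134, 135, 133]
scene 0.008 [173, 163, 163, 178, 181, 176, 164, 150, 141, 136, 130, 118, 105, 115, 151, 175, 178, 171, 158, 143, 138, 134, 134, 136, 135]
scene 0.02 [54, 74, 107, 152, 189, 201, 204, 187, 16
[... 401 characters left out ...]
 0, 1, 3, 5, 7, 9, 11, 13, 15, 17]
ax 0 [41, 32, 31, 33, 38, 39, 38, 38, 39, 44, 73, 99, 117, 120, 121, 119, 119, 119, 114, 114]
ax 0.018 [36, 36, 36, 35, 35, 35, 31, 31, 38, 58, 101, 151, 193, 210, 214, 212, 209, 208, 222, 227]
ax -0.018 [35, 38, 34, 34, 36, 39, 39, 32, 38, 67, 122, 174, 206, 211, 209, 209, 214, 220, 228, 239]
top [  7   6  19  20 190] [243 191] hull c 252.2848948374761 200.5685149776928
model bbox [243.52180765 190.42301386] [262.34885196 211.12362989] c 252.87964300229586 200.80328712333477
scene [  7   0  29  27 466] [229 190] hull c 243.7730815347722 202.10731414868104
model bbox [227.88019715 193.9045443 ] [252.80037297 218.11261921] c 240.2877445077295 206.00741353014
```

Top view: the slot centre is about 2 mm to +y of the model, with the yaw confirmed, so I'll apply that shift. Next I'll plan IK for every pose and then grasp.

```bash
cat > h.py <<'E'
import numpy as np
from scipy.spatial.transform import Rotation as Ro
from bench import r,jaws,planner,state,eyes
d=np.load("fit.npz");M,L=d["M"],d["L"];a=M[2]
A=Ro.from_euler("z",a).as_matrix()
O=np.array([M[0],M[1],0])+A@[0,.002,0]
mouth=O+A@[M[3],0,.026]
PZ=-r.pinch_z
def pose(g,R):  # grasp point -> TCP pos, rpy
    return list(g+R[:,2]*PZ), list(Ro.from_matrix(R).as_euler("xyz"))
def down(yaw): return Ro.from_euler("xyz",[np.pi,0,yaw]).as_matrix()
knob=O+A@[-.0281,0,.1501]
def kR(t): # tool z = -outward, twist t about it
    z=A@[.5736,0,-.8192]; x=A@[.8192,0,.5736]; y=np.cross(z,x)
    return np.c_[x,y,z]@Ro.from_euler("z",t).as_matrix()
def st(*k):
    s=state();print({q:np.round(s[q],3).tolist() for q in("time_s","tcp_pos","force","ft_torque","finger_gap","grasp_force")+k})
E
python3 - <<'E'
from h import *
print("mouth",mouth,"knob",knob)
g=np.array([L[0],L[1],.048])
f=lambda p:None if p is None else np.round(p,2).tolist()
for dy in(0,np.pi):
    print("lock",f(planner.inverse_kinematics(*pose(g,down(L[2]+dy)))),"home",f(planner.inverse_kinematics(*pose(mouth+A@[-.02,0,.048],down(a+dy)))))
for t in np.arange(-3,3.2,.5):
    print("knob",t,f(planner.inverse_kinematics(*pose(knob,kR(t)))),f(planner.inverse_kinematics(*pose(knob-.1*kR(t)[:,2],kR(t)))))
print(f(planner.inverse_kinematics([.155,-.336,.25],state()["ee_rot"] if len(np.shape(state()["ee_rot"]))==1 else [np.pi,0,0])),state()["ee_rot"])
E
```

```text
mouth [0.52727278 0.05649762 0.026     ] knob [0.60808914 0.06702112 0.1501    ]
lock [0.38, 0.31, 1.82, -0.0, 1.02, 2.23] home [-0.13, 0.18, 1.91, -0.0, 1.05, 1.31]
lock [0.38, 0.31, 1.82, 0.0, 1.02, -0.91] home [-0.13, 0.18, 1.91, 0.0, 1.05, -1.83]
knob -3.0 [-0.18, -0.04, 2.1, 0.35, 0.52, -1.99] [-0.22, -0.34, 2.17, 0.3, 0.75, -1.94]
knob -2.5 [-0.18, -0.04, 2.1, 0.35, 0.52, -1.49] [-0.22, -0.34, 2.17, 0.3, 0.75, -1.44]
knob -2.0 [-0.18, -0.04, 2.1, 0.35, 0.52, -0.99] [-0.22, -0.34, 2.17, 0.3, 0.75, -0.94]
knob -1.5 [-0.18, -0.04, 2.1, 0.35, 0.52, -0.49] [-0.22, -0.34, 2.17, 0.3, 0.75, -0.44]
knob -1.0 [-0.18, -0.04, 2.1, 0.35, 0.52, 0.01] [-0.22, -0.34, 2.17, 0.3, 0.75, 0.06]
knob -0.5 [-0.18, -0.04, 2.1, 0.35, 0.52, 0.51] [-0.22, -0.34, 2.17, 0.3, 0.75, 0.56]
knob 0.0 [-0.18, -0.04, 2.1, 0.35, 0.52, 1.01] [-0.22, -0.34, 2.17, 0.3, 0.75, 1.06]
knob 0.5 [-0.18, -0.04, 2.1, 0.35, 0.52, 1.51] [-0.22, -0.34, 2.17, 0.3, 0.75, 1.56]
knob 1.0 [-0.18, -0.04, 2.1, 0.35, 0.52, 2.01] [-0.22, -0.34, 2.17, 0.3, 0.75, 2.06]
knob 1.5 [-0.18, -0.04, 2.1, 0.35, 0.52, 2.51] [-0.22, -0.34, 2.17, 0.3, 0.75, 2.56]
knob 2.0 None None
knob 2.5 [-0.18, -0.04, 2.1, 0.35, 0.52, -2.77] [-0.22, -0.34, 2.17, 0.3, 0.75, -2.72]
knob 3.0 [-0.18, -0.04, 2.1, 0.35, 0.52, -2.27] [-0.22, -0.34, 2.17, 0.3, 0.75, -2.22]
[-1.47, -0.44, 2.07, -0.0, 1.52, -0.33] [-3.13992079e+00 -3.69996129e-04  4.30810095e-01]
```

Run:
```python
from h import *
r.move_ptp([.155,-.336,.25],list(state()["ee_rot"]))
q=list(state()["joints"]);q[0]=.3;r.goto_joints(q)
g=np.array([L[0],L[1],.048]);R=down(L[2]+np.pi)
r.move_ptp(*pose(g+[0,0,.09],R)); r.move_l(pose(g,R)[0],vel=.12,max_force=12)
st(); jaws.grip(0.0); st()
r.move_l(pose(g+[0,0,.06],R)[0]); st("joints")
```

```text
{'time_s': 4.783, 'tcp_pos': [0.452, 0.309, 0.03], 'force': [-0.008, 0.213, 0.291], 'ft_torque': [0.009, -0.142, -0.036], 'finger_gap': 0.092, 'grasp_force': 0.0}
{'time_s': 5.892, 'tcp_pos': [0.452, 0.309, 0.029], 'force': [-0.494, 1.045, -0.231], 'ft_torque': [0.189, -0.234, 0.086], 'finger_gap': 0.018, 'grasp_force': 29.988}
{'time_s': 6.442, 'tcp_pos': [0.451, 0.308, 0.089], 'force': [-0.064, 0.161, -2.54], 'ft_torque': [0.107, -0.081, 0.034], 'finger_gap': 0.018, 'grasp_force': 29.99, 'joints': [0.378, 0.219, 1.791, -0.0, 1.133, -0.907]}
```

The lock is held (gap 18 mm, 2.4 N weight). I'll move to the front of the guide and check the alignment there.

Run:
```python
from h import *
import cv2
R=down(a+np.pi)
gp=lambda dx,dz=.0:pose(mouth+A@[-.02+dx,0,.048+dz],R)
r.move_ptp(*gp(-.11,.035)); r.move_l(gp(-.075,.0015)[0]); st()
for n,(x,y,w,h) in {"top":(230,195,60,75),"scene":(215,215,85,80)}.items():
    f=eyes.grab_frame(n);np.savez(f"{n}1.npz",**f)
a_=np.load("top1.npz")["pixels"][190:290,225:290,::-1];b_=np.load("scene1.npz")["pixels"][200:300,225:315,::-1]
cv2.imwrite("pics/pre.png",cv2.resize(np.hstack([a_,b_]),None,fx=5,fy=5,interpolation=cv2.INTER_CUBIC))
```

```text
{'time_s': 7.983, 'tcp_pos': [0.433, 0.045, 0.057], 'force': [0.455, -0.873, -2.738], 'ft_torque': [0.074, -0.067, -0.007], 'finger_gap': 0.018, 'grasp_force': 29.99}
```

View pics/pre.png

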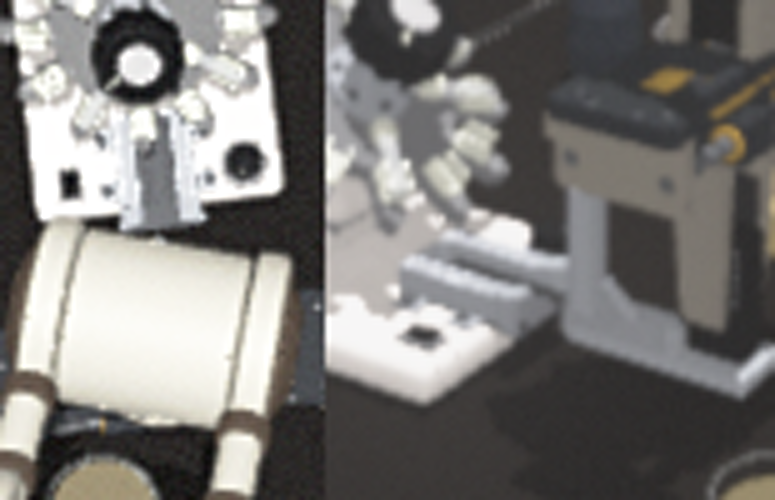

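Left (top view): the tongue tip just shows at (157,238), in line with the slot centre at about (160,215). Right (scene): the lock's nose at (565,335) is in front of the mouth at (540,320). They look aligned, so I'll insert with force limits.

Run:
```python
from h import *
R=down(a+np.pi)
gp=lambda dx,dz=.0:pose(mouth+A@[-.02+dx,0,.048+dz],R)
for dx in(-.05,-.04,-.025,-.01):
    hit=r.move_l(gp(dx,.001)[0],vel=.05,max_force=15)
    s=state();print(dx,hit,"F local",(A.T@s["force"]).round(1),"T",np.round(s["ft_torque"],2),"dx",(A.T@(s["tcp_pos"]-gp(0)[0])).round(4),round(s["time_s"],1))
    if hit:break
```

```text
-0.05 False F local [-0.1 -0.7 -3. ] T [ 0.04 -0.08  0.03] dx [-0.0501  0.0001  0.0008] 8.7
-0.04 False F local [-0.2  0.4 -2.3] T [ 0.06 -0.04  0.01] dx [-0.0397 -0.0001  0.0011] 9.1
-0.025 False F local [ 1.1 -1.3 -2.2] T [-0.11 -0.17 -0.11] dx [-0.0245 -0.0002  0.0011] 9.5
-0.01 False F local [-0.2 -0.4 -3.6] T [-0.22 -0.19 -0.03] dx [-0.0093 -0.0001  0.0011] 10.0
```

Run:
```python
from h import *
import cv2
R=down(a+np.pi)
gp=lambda dx,dz=.0:pose(mouth+A@[-.02+dx,0,.048+dz],R)
hit=r.move_l(gp(.015,.001)[0],vel=.03,max_force=25)
s=state();print(hit,"F local",(A.T@s["force"]).round(1),"T",np.round(s["ft_torque"],2),"dx",(A.T@(s["tcp_pos"]-gp(0)[0])).round(4),round(s["time_s"],1),s["finger_gap"])
f=eyes.grab_frame("scene")["pixels"][200:300,205:315,::-1];g=eyes.grab_frame("top")["pixels"][170:270,225:290,::-1]
cv2.imwrite("pics/in.png",cv2.resize(np.hstack([g,f]),None,fx=4.5,fy=4.5,interpolation=cv2.INTER_CUBIC))
```

```text
True F local [-3.9  0.5  5.6] T [-0.12 -0.03 -0.06] dx [ 0.0011 -0.0002  0.0004] 10.5 0.017754465059137
```

View pics/in.png

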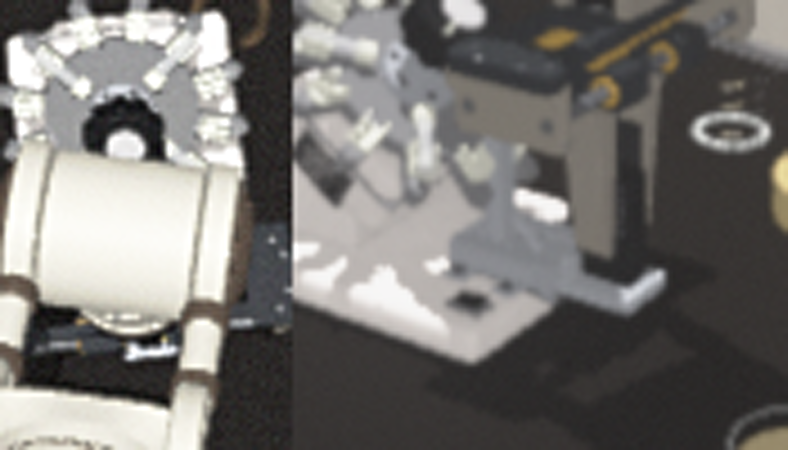

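The scene shows the lock in the guide with the tongue at (510,180), between two arms, and the shoulder at the mouth. It stopped within 1 mm of the home estimate. One firm confirming push, then release and regrip for the knob.

Run:
```python
from h import *
R=down(a+np.pi)
gp=lambda dx,dz=.0:pose(mouth+A@[-.02+dx,0,.048+dz],R)
z=state()["tcp_pos"][2]-gp(0)[0][2]
hit=r.move_l(gp(.012,z)[0],vel=.02,max_force=28)
s=state();print(hit,"F",(A.T@s["force"]).round(1),"dx",(A.T@(s["tcp_pos"]-gp(0)[0])).round(4),round(s["time_s"],1))
jaws.grip(.06); s=state();print("F",(A.T@s["force"]).round(1))
r.move_l(gp(-.005,.15)[0],vel=.25)
R=kR(-2.3)
r.move_ptp(*pose(knob-.09*R[:,2],R)); jaws.grip(.092)
hit=r.move_l(pose(knob,R)[0],vel=.1,max_force=10); print(hit); st()
jaws.grip(0.);st("joints")
s=state();print("F tool",(R.T@s["force"]).round(1))
```

```text
True F [-3.1 -1.1  5.2] dx [ 0.0014 -0.0003  0.0001] 11.1
F [ 0.6 -0.5 -0.4]
False
{'time_s': 14.958, 'tcp_pos': [0.619, 0.068, 0.135], 'force': [0.572, -0.01, -0.257], 'ft_torque': [-0.059, 0.174, -0.043], 'finger_gap': 0.092, 'grasp_force': 0.0}
{'time_s': 15.65, 'tcp_pos': [0.618, 0.068, 0.135], 'force': [-4.604, -3.199, 2.601], 'ft_torque': [-0.274, 0.499, -0.187], 'finger_gap': 0.052, 'grasp_force': 30.001, 'joints': [-0.176, -0.041, 2.098, 0.352, 0.523, -1.29]}
F tool [-0.2 -3.6 -5. ]
```

The lock is solidly home, moving only 0.3 mm under the second push. The knob is gripped at 52 mm. Turning it now.

Run:
```python
from h import *
q=np.array(state()["joints"]);q0=q[5];z=kR(0)[:,2]
for i in range(1,22):
    c=q.copy();c[5]=q0+.1*i;r.goto_joints(list(c))
    s=state();print(round(.1*i,2),"act",round(s["joints"][5]-q0,3),"Tz",round(float(z@s["ft_torque"]),3),"eff",round(s["joint_efforts"][5],2),"F",round(float(np.linalg.norm(s["force"])),1),round(s["time_s"],1))
    if i>4 and abs(z@s["ft_torque"])>.55: break
```

```text
0.1 act 0.097 Tz 0.006 eff 0.27 F 1.5 15.9
0.2 act 0.196 Tz -0.012 eff 0.27 F 0.6 16.1
0.3 act 0.295 Tz -0.119 eff 0.27 F 2.7 16.4
0.4 act 0.396 Tz -0.05 eff 0.27 F 4.6 16.6
0.5 act 0.496 Tz -0.101 eff 0.23 F 7.0 16.9
0.6 act 0.596 Tz -0.109 eff 0.23 F 8.1 17.1
0.7 act 0.696 Tz -0.098 eff 0.24 F 9.1 17.4
0.8 act 0.796 Tz -0.061 eff 0.24 F 9.5 17.6
0.9 act 0.896 Tz -0.057 eff 0.24 F 10.5 17.9
1.0 act 0.996 Tz -0.134 eff 0.24 F 10.8 18.1
1.1 act 1.096 Tz -0.145 eff 0.32 F 13.3 18.4
1.2 act 1.195 Tz -0.724 eff 0.84 F 10.3 18.6
```

Run:
```python
from h import *
import cv2
f=eyes.grab_frame("scene")["pixels"][185:285,205:305,::-1]
q=np.array(state()["joints"]);q0=q[5];z=kR(0)[:,2]
for i in range(1,5):
    c=q.copy();c[5]=q0+.06*i;r.goto_joints(list(c))
    s=state();print(round(.06*i,2),"act",round(s["joints"][5]-q0,3),"Tz",round(float(z@s["ft_torque"]),3),"eff",round(s["joint_efforts"][5],2),"F",round(float(np.linalg.norm(s["force"])),1),round(s["time_s"],1))
    if abs(z@s["ft_torque"])>1.3: break
g=eyes.grab_frame("scene")["pixels"][185:285,205:305,::-1]
cv2.imwrite("pics/kn.png",cv2.resize(np.hstack([f,g]),None,fx=4,fy=4,interpolation=cv2.INTER_CUBIC))
```

```text
0.06 act 0.055 Tz -0.937 eff 1.07 F 4.7 18.9
0.12 act 0.117 Tz -1.017 eff 1.09 F 2.2 19.2
0.18 act 0.177 Tz -1.028 eff 1.1 F 1.1 19.4
0.24 act 0.237 Tz -0.969 eff 1.05 F 3.2 19.7
```

View pics/kn.png

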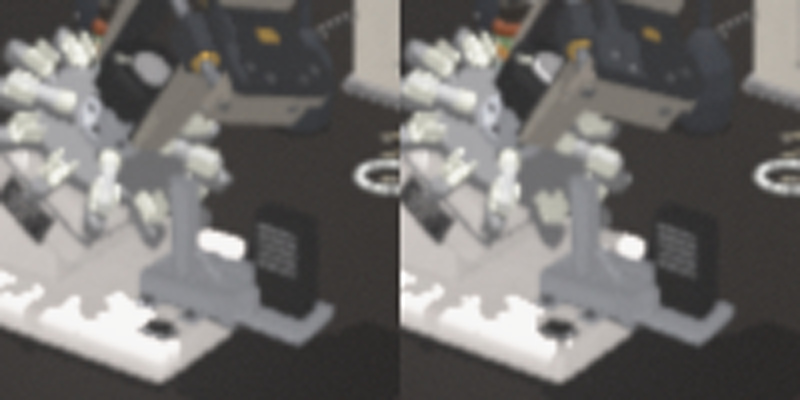

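At 1.2 rad the torque jumped from about 0.1 to 1.0 N·m and then stayed there with almost no side force. That means the pads are slipping on a knob that has reached its stop. In both pictures the tongue at about (185,220) stands beside an arm and the lock is in place. I'll release, retreat and check.

Run:
```python
from h import *
import cv2
jaws.grip(.088); s=state(); z=kR(0)[:,2]
print("F",np.round(s["force"],1))
r.move_l(list(np.array(s["tcp_pos"])-.11*z),vel=.15)
q=list(state()["joints"]);q[0]+=.6;r.goto_joints(q); st()
f=eyes.grab_frame("scene")["pixels"][185:285,195:295,::-1];g=eyes.grab_frame("top")["pixels"][165:265,215:295,::-1]
cv2.imwrite("pics/end.png",cv2.resize(np.hstack([g,f]),None,fx=4.4,fy=4.4,interpolation=cv2.INTER_CUBIC))
```

```text
F [-0.1  0.3  0.2]
{'time_s': 22.558, 'tcp_pos': [0.426, 0.363, 0.225], 'force': [0.503, -0.483, -0.165], 'ft_torque': [-0.209, 0.102, 0.004], 'finger_gap': 0.088, 'grasp_force': 0.0}
```

View pics/end.png

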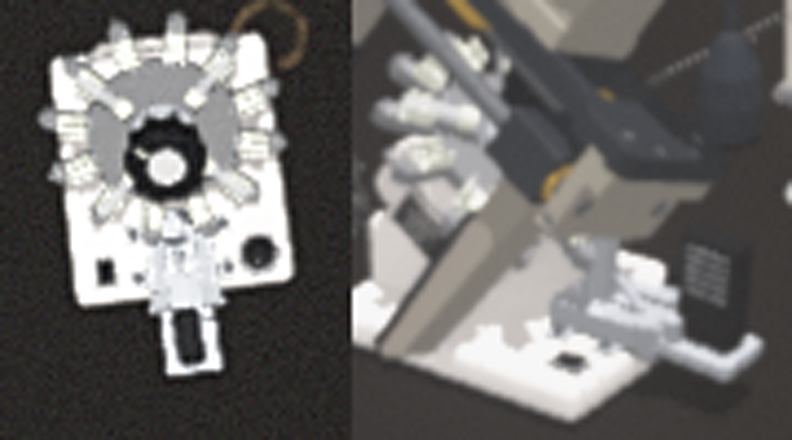

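The final picture shows the lock seated with its tongue in a gap at (178,225). The knob's mark has moved clockwise by about 1.2 rad, and the bystanders I can see haven't moved.

```bash
python3 -c "
from bench import r;print(r.hand_in())"
```

```text
the job is handed in; nothing more can be done
None
```

The disc lock is fully home in the guide with its tongue between two arms, the hub knob is turned clockwise to its stop, and the job was handed in at about 22.6 s with the robot clear.

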